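# Read a fuse under the lens

## Task

Take the yellow-banded fuse out of the grey rack, lower it (do not drop it) fully home into the hole of the dark wooden inspection stand and let go of it. Then pick the reading lens off its wooden rest by its blue handle and hold it level and still, right side up and centred over that fuse, with the lens rim at the height of the red collar on the stand's post; the program finishes while the gripper is still holding the lens there in the air. Do not touch the fuse or the stand with the lens, do not shift the red collar, and leave the other fuses and everything else on the sideboard where they are.

Things in the scene. Friction and masses are not known exactly. Their poses are not given: they have to be found in the camera images.
- fuse_yellow: upright cylindrical cartridge fuse, white ceramic, 22 diameter, 58 long, about 60 g, with steel end caps and a yellow band and yellow disc on its top end; it stands in one of the rack's holes (which one varies). Origin: centre of its underside, z up along its axis. This is the fuse to be inspected; its exposed part above the rack or stand is 38 mm tall. Its 2 mm chamfered foot helps it into a hole. Sizes in mm
- fuse_blue: upright cylindrical cartridge fuse, white ceramic, 22 diameter, 58 long, about 60 g, with steel end caps and a blue band and blue disc on its top end; it stands in one of the rack's holes (which one varies). Origin: centre of its underside, z up along its axis. Leave it in the rack. Sizes in mm
- fuse_green: upright cylindrical cartridge fuse, white ceramic, 22 diameter, 58 long, about 60 g, with steel end caps and a green band and green disc on its top end; it stands in one of the rack's holes (which one varies). Origin: centre of its underside, z up along its axis. Leave it in the rack. Sizes in mm
- rack: fixed grey plastic block, 60 (x) by 160 (y) by 26 high, with three round 24 mm holes, 20 deep, in a row along its y axis at y = -50, 0 and +50. Origin: centre of its underside, on the sideboard top; z up. Sizes in mm
- stand: fixed dark wooden inspection stand, block 170 (x) by 90 (y) by 26 high. One round hole at x = -40, y = 0; an upright steel post (10 diameter, with a 14 mm ball on top, its top 200 above the sideboard) at x = +55, y = 0, carrying the red collar. It is turned so that its x axis points roughly away from the robot. Origin: centre of its underside; z up. Sizes in mm
- socket (a point): centre of the mouth of the stand's hole (24 diameter, 20 deep, chamfered 2), at the level of the stand's top face, 26 above the sideboard. A fuse fully home has its underside 20 below this point and its top 38 above it. Sizes in mm
- mark (a point): centre of the red collar (22 diameter, 16 tall) on the stand's post, the focal height mark. Its height varies from 115 to 165 above the sideboard; it slides on the post if pushed hard (about 3 N), otherwise stays. Sizes in mm
- loupe: reading lens, about 90 g: a round glass in a black rim (68 outside diameter, 14 thick) with a straight blue square-section handle, 14 wide and 14 thick, that runs along the lens's own -x axis from x = -42 to x = -152, joined to the rim by a short steel neck. It lies level on its rest, underside 30 above the sideboard, right side up (z up). Origin: below the centre of the glass, at the level of the underside; z is square to the glass. Sizes in mm
- lens (a point): centre of the glass and of the rim of the reading lens, 7 above its underside; the rim is 14 thick, so this is mid-height of the rim. Same axes as the reading lens. Sizes in mm
- loupe_grip (a point): good place to grip the lens's handle: centre of the handle section 78 behind the centre of the glass, near the balance point. The fingers should close across the handle (along the lens's y axis). As it lies on the rest, 30 mm above the sideboard, there is a free gap of 22 below the handle here, open 100 along the handle. Sizes in mm
- rest: fixed wooden rest: base 200 (x) by 50 (y) by 8 high with two blocks 30 high on it, one under the glass (x = +32 to +88), one under the end of the handle (x = -92 to -68). The lens lies along its x axis with the glass at x = +60. Origin: centre of its underside; z up. Sizes in mm
- plant: small potted plant, black pot 86 across, 170 high over all (bystander, loose, leave it alone). Origin: centre of the underside. Sizes in mm
- torch: yellow and black pocket torch, 125 long, 34 thick, lying (bystander, loose, leave it alone). Origin: middle of its underside. Sizes in mm
- keys: brass key with an orange fob, 100 long, 6 thick, lying flat (bystander, loose, leave it alone). Origin: underside of the fob's centre. Sizes in mm
- mug: blue mug, 80 across, 90 high (bystander, loose, leave it alone). Origin: centre of the underside. Sizes in mm
- screwdriver: red-handled screwdriver, lying (bystander, loose, leave it alone). Origin: underside, mid-length. Sizes in mm
Not all that is in view belongs to the job. Of the things like the loupe, leave any that is green; of the rest the smaller one is meant.

How it is judged:
By the outcome, as a careful person would: the job done as asked, in the order asked, and still so for the second after the job is handed in, while the arm keeps its last pose, push and grip.
It also fails if it takes over 67 s, if anything falls off the work surface, if the arm or the gripper's body presses on something with over 40 N, if the wrist force passes 120 N, or if a joint passes its speed limit or range.

## Robot

A 6-joint arm with a two-finger parallel gripper is mounted at the origin on the work surface. World frame = base frame: x ahead of the robot, y to its left, z up, the work surface at z = 0. Lengths are in m, angles in rad, forces in N, time in s.
With the tool pointing down it reaches from about 0.275 to 0.85 m from the base axis. Payload 19 kg.
Tool frame: the origin (TCP) lies midway between the tips of the shut fingers; the grasp point (between the pads) lies tcp_to_grasp behind it (tcp_to_grasp is the distance from the TCP to the grasp point, in m); z points along the fingers, y is the line along which they close (so a half turn about z gives the same grasp; the last joint's range is limited). The gripper opens to 85 mm and grips with 20 to 120 N. Pads are 22 mm wide; open, the fingers measure 114 mm over their backs; the gripper's body (76 mm by 85 mm) begins 54 mm behind the grasp point. The pads swing forward as they close: fully open they stand 13 mm farther back than shut.
Start: joints at [1.043, 0.15, 1.437, -0, 1.554, -0.134], TCP at [0.221, 0.531, 0.231] pointing down, gripper open.
Joint ranges: [-2.8, 2.8], [-0.68, 2.1], [0.12, 2.68], [-1.39, 4.53], [0.16, 2.79], [-2.81, 2.81]. Speed limits (rad/s): [1.89, 1.89, 2.22, 3.01, 3.01, 3.01].

## Interface

Orientations are given as a unit quaternion [w, x, y, z].
In Python, from bench import observe, read_camera, close_job, find_in, spot_point, tcp_to_grasp gives the robot as it stands. The module is installed in compiled form; this text tells all that it offers.
- The arm moves only by the tool jog_arm, never from a script. Its argument "rows" is a list of rows, each a list of 6 numbers: the shift along the tool's x, y, z in cm, then the turn, a rotation vector about the tool's x, y, z in rad. A call has 1 to 10 rows; each row is the pose to reach, as a shift and turn from the pose commanded when the call began, along the tool's axes at that moment; what a row does not reach only later rows make up. A row lasts 1/10 s, in which the tool goes at most 50 mm and 8.59 degrees, less where a joint would pass 70% of its speed; a pose out of reach is approached as far as the arm can. A call with a gripper value outside its range is refused whole. "claw" is the opening in per cent of the stroke, from 0 (shut) to 100 (fully open), set as the call begins (left out, the last holds). The fingers move at their own pace and stop on an object; the grip force is fixed at half the most. Time passes only in rows, so rows that repeat a pose let the fingers close. It gives the time, the measured TCP pose, the force, the opening and the grip force at its end, in the units of the state.
- observe(): the state, without advancing time (a new reading comes with each control period).
- read_camera(name): name is "scene" or "top"; returns a dict with "frame" (480x640x3 uint8, blue, green, red), "range_z" (480x640 float32, m along the optical axis (not along the pixel's ray), 0 where there is no reading), "camera_matrix" (3x3 intrinsics, pixels), "R" (3x3) and "t" (3): a world point X has camera coordinates R X + t. Camera axes: x right, y down, z forward; pixel columns grow to the right and rows downward; lengths in m; the calibration is good to about 2 mm. A picture is of the moment at which its call begins.
- close_job(): hands the job in; it is judged then, once.
Trained networks look in the newest picture that a camera, given by its name, has taken for a name from the list of things; names that differ only in an ending like _2 or _b are one class to them, and where a whole thing is asked for, a point or a joint stands for the part that bears it (a point fixed in the world has none). Each returns a list of dicts, best first, with "conf" (0 to 1); they miss things now and then, are a little off and sometimes report something else, mostly with a low value. They report only what shows in the picture. A call takes as long as a camera call. They do not tell look-alikes from the thing itself.
- find_in(camera, target): "xy" ([column, row] in pixels, amid what is visible of it).
- spot_point(camera, target): "xy" ([column, row] in pixels: a listed point, or the origin of a listed thing).
The state is a dict: "time": time; "joint_positions": joint angles; "qd": joint speeds; "joint_torque": joint torques, N m; "ee_pos": TCP position; "eef_rot": TCP orientation; "ft_force": force on the tool from outside, world axes, zero at the start; "torque": the same for the moment, N m; "finger_gap": finger opening in m; "finger_force": force on a finger pad.
Only numpy, scipy, OpenCV 4.12 (cv2) and the standard library are available. Lean on these libraries where they do the work, as an engineer would, in place of code of your own. Each camera call takes 0.05 s, during which the arm holds its last target. There are 200 camera calls.

## Working session

There is one attempt and no reset: what is moved stays moved. The work goes in short steps, Python scripts to look and compute and a tool call to move; the robot and the scene stay as the last step left them, time stands still between calls to the robot, and variables do not carry over. Pictures are saved under pics/ and viewed, at most 10 in all, crops included, and the job is handed in when it is done.

Besides the shell and the picture viewer there is one more tool, called after "Request:" as name(argument=value, ...), one argument or row to a line, values as JSON. jog_arm: Moves the arm, as the interface text tells. Its arguments: {"type":"object","properties":{"rows":{"type":"array"},"claw":{"type":"number"}},"required":["rows"]}

```bash
mkdir -p pics
cat > h.py <<'E'
import numpy as np,cv2
from bench import *
def w(c,uv,z=None,r=3):
    u,v=uv; K=c["camera_matrix"]; ray=np.linalg.inv(K)@np.array([u,v,1.])
    o=-c["R"].T@c["t"]; d=c["R"].T@ray
    if z is not None: return o+d*(z-o[2])/d[2]
    p=c["range_z"][int(v)-r:int(v)+r+1,int(u)-r:int(u)+r+1]; p=p[p>0]
    return o+d*np.median(p) if len(p) else None
E
python3 - <<'E'
from h import *
np.set_printoptions(precision=4,suppress=True)
s=observe(); print(s,tcp_to_grasp)
for n in["scene","top"]:
    c=read_camera(n); cv2.imwrite(f"pics/{n}1.png",c["frame"])
    print(n,-c["R"].T@c["t"])
    for t in["fuse_yellow","fuse_blue","fuse_green","rack","stand","loupe","rest","mug","plant"]:
        for d in find_in(n,t)[:3]: print(t,"f",np.round(d["xy"]),round(d["conf"],2),w(c,d["xy"]))
    for t in["socket","mark","lens","loupe_grip","fuse_yellow"]:
        for d in spot_point(n,t)[:3]: print(t,"s",np.round(d["xy"],1),round(d["conf"],2),w(c,d["xy"]))
E
```

```text
{'time': 0.0, 'joint_positions': array([ 1.043 ,  0.151 ,  1.438 ,  0.    ,  1.5538, -0.134 ]), 'qd': array([ 0.0022,  0.0006,  0.0009, -0.0021, -0.0006,  0.0004]), 'joint_torque': array([ -0.0001, -71.303 , -57.0892,  -0.0001,   0.0085,   0.    ]), 'ee_pos': array([0.2205, 0.5308, 0.2307]), 'eef_rot': array([-0.0002,  0.1956,  0.9807, -0.0005]), 'ft_force': array([-0.2498,  1.3292,  0.8399]), 'torque': array([ 0.0864, -0.0577, -0.0055]), 'finger_force': 0.0, 'finger_gap': 0.08553276465361652} 0.0187
scene [ 1.1225 -0.0206  1.1117]
fuse_yellow f [442. 264.] 0.45 [0.5102 0.2891 0.0318]
fuse_yellow f [337. 292.] 0.23 [0.6383 0.0059 0.1485]
fuse_green f [243. 256.] 0.69 [ 0.4496 -0.24    0.0089]
rack f [438. 268.] 0.64 [0.519  0.276  0.0265]
rack f [460. 265.] 0.37 [0.5292 0.3244 0.0586]
stand f [333. 291.] 0.89 [ 0.6317 -0.0029  0.1422]
loupe f [166. 189.] 0.94 [ 0.2135 -0.4817  0.0184]
loupe f [388. 193.] 0.85 [0.2526 0.1745 0.0131]
loupe f [233. 269.] 0.82 [ 0.5067 -0.2585  0.0376]
rest f [242. 259.] 0.91 [ 0.4583 -0.2426  0.0079]
rest f [138. 286.] 0.72 [ 0.5336 -0.5064  0.0156]
mug
[... 1460 characters left out ...]
 0.0026]
plant f [205. 142.] 0.94 [0.6994 0.2387 0.1671]
socket s [305.3 219.8] 0.78 [0.517  0.0033 0.0212]
mark s [403.8 238.8] 0.44 [ 0.458  -0.2523  0.0419]
mark s [303.9 167.7] 0.35 [0.6249 0.0008 0.1935]
lens s [490.5 348.1] 0.97 [ 0.1654 -0.4737  0.0131]
lens s [250.8 328.4] 0.88 [0.2358 0.1544 0.0136]
lens s [410.3 211.9] 0.76 [ 0.5282 -0.2723  0.0395]
loupe_grip s [403.6 243.5] 0.98 [ 0.4457 -0.2512  0.0425]
loupe_grip s [489.1 307.5] 0.88 [ 0.2718 -0.474   0.0161]
loupe_grip s [216.8 307.6] 0.69 [0.2928 0.2421 0.0156]
fuse_yellow s [199.5 226.5] 0.54 [0.5035 0.275  0.0627]
fuse_yellow s [303.6 201.5] 0.45 [0.5652 0.0064 0.0253]
fuse_yellow s [208.3 151.9] 0.33 [0.6756 0.2319 0.1628]
```

View pics/scene1.png

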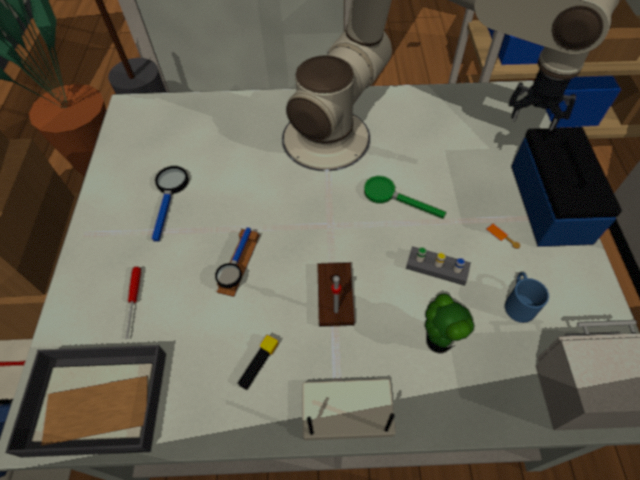

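View pics/top1.png

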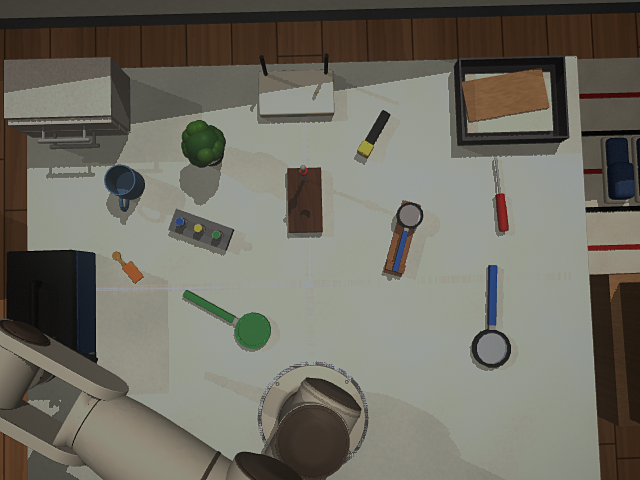

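The scene picture shows the rack at (440,265), with the yellow fuse in the middle hole, the stand at (335,293) with its collar at (336,288), and the small blue-handled lens on the rest at (235,260). The top picture agrees: yellow fuse (198,228), socket about (305,213), lens (410,215). Next I'll measure these more closely by colour.

Run:
```python
from h import *
np.set_printoptions(precision=4,suppress=True)
def cen(c,box,f,z=None):
    x0,y0,x1,y1=box; h=cv2.cvtColor(c["frame"],cv2.COLOR_BGR2HSV)[y0:y1,x0:x1].astype(int)
    m=f(h[...,0],h[...,1],h[...,2]); v,u=np.nonzero(m)
    return np.array([u.mean()+x0,v.mean()+y0]),len(u),np.c_[u+x0,v+y0]
C={n:read_camera(n) for n in["scene","top"]}
col={"yellow":lambda h,s,v:(h>20)&(h<35)&(s>120)&(v>90),"blue":lambda h,s,v:(h>100)&(h<125)&(s>110)&(v>70),"green":lambda h,s,v:(h>45)&(h<90)&(s>90),"red":lambda h,s,v:((h<6)|(h>174))&(s>160)&(v>100)}
R={"scene":(405,240,475,285),"top":(165,205,240,255)}
S={"scene":(315,255,360,330),"top":(285,155,325,240)}
L={"scene":(210,220,265,300),"top":(380,195,430,280)}
for n,c in C.items():
    for k in["yellow","blue","green"]:
        p,q,_=cen(c,R[n],col[k]); print(n,k,p,q,w(c,p,.064))
    p,q,P=cen(c,S[n],col["red"]); print(n,"red",p,q,P.min(0),P.max(0)); 
    for zz in(.115,.14,.165):print(w(c,p,zz))
    p,q,P=cen(c,L[n],col["blue"]); W=np.array([w(c,x,.044) for x in P.astype(float)])[:,:2]
    e=np.linalg.svd(W-W.mean(0))[2][0]; print(n,"handle",W.mean(0),q,np.degrees(np.arctan2(e[1],e[0])),np.ptp((W-W.mean(0))@e))
    for b,t in((R,"r"),(S,"s"),(L,"l")):
        x0,y0,x1,y1=b[n]; cv2.imwrite(f"/tmp/{n}{t}.png",cv2.resize(c["frame"][y0:y1,x0:x1],(260,290),interpolation=cv2.INTER_CUBIC))
cv2.imwrite("pics/crops.png",np.vstack([np.hstack([cv2.imread(f"/tmp/{n}{t}.png") for t in"rsl"]) for n in C]))
# stand block top from depth in top cam
c=C["top"]; x0,y0,x1,y1=275,155,335,245
pts=np.array([w(c,(u,v),r=0) for v in range(y0,y1) for u in range(x0,x1) if c["range_z"][v,u]>0])
m=np.abs(pts[:,2]-.026)<.006; print("stand rect",cv2.minAreaRect((pts[m,:2]*1000).astype(np.float32)),m.sum())
print("post z max",pts[:,2].max())
x0,y0,x1,y1=165,200,240,255
pts=np.array([w(c,(u,v),r=0) for v in range(y0,y1) for u in range(x0,x1) if c["range_z"][v,u]>0])
m=np.abs(pts[:,2]-.026)<.007; print("rack",cv2.minAreaRect((pts[m,:2]*1000).astype(np.float32)),m.sum())
```

```text
scene yellow [440.5306 257.0204] 49 [0.5071 0.2784 0.064 ]
scene blue [460.2143 260.8214] 28 [0.5204 0.3266 0.064 ]
scene green [421.7931 250.2069] 29 [0.4847 0.2334 0.064 ]
scene red [335.8718 288.9487] 39 [332 285] [340 292]
[0.6137 0.0047 0.115 ]
[0.6264 0.0041 0.14  ]
[0.6392 0.0035 0.165 ]
scene handle [ 0.4334 -0.2396] 172 -16.630399474727202 0.104904049951305
top yellow [197.325 227.975] 40 [0.4998 0.2804 0.064 ]
top blue [179.075 221.2  ] 40 [0.5186 0.3269 0.064 ]
top green [215.625 234.1  ] 40 [0.4827 0.2338 0.064 ]
top red [303.6842 170.4211] 19 [299 168] [307 174]
[0.6322 0.0026 0.115 ]
[0.6278 0.0022 0.14  ]
[0.6234 0.0019 0.165 ]
top handle [ 0.427  -0.2406] 210 162.8311272836186 0.10751529006637024
stand rect ((570.7657470703125, 4.148826599121094), (90.01318359375, 170.1997528076172), 89.81552124023438) 1800
post z max 0.2016633458671595
rack ((500.10394287109375, 280.3150939941406), (161.63638305664062, 59.73012161254883), 68.6941146850586) 1074
```

View pics/crops.png

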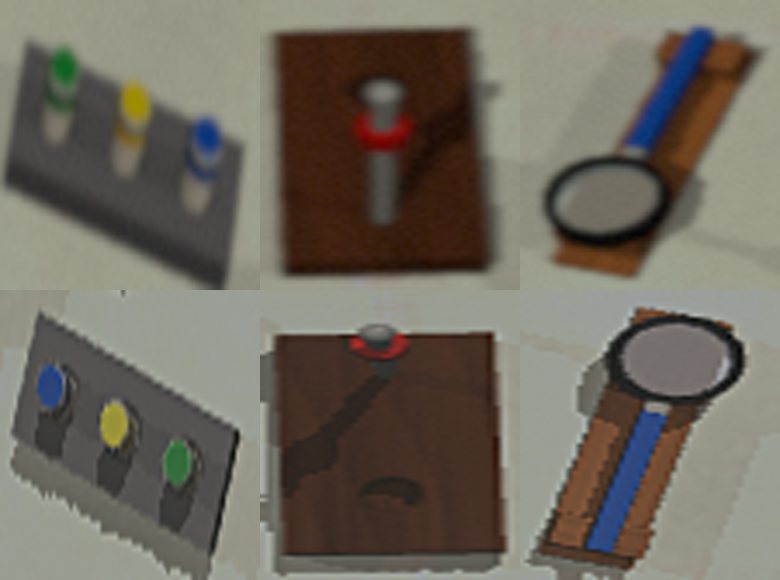

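The crops confirm the layout: yellow is the middle fuse and the collar sits near the top of the post. Next I'll write a helper that gives the row for a target pose, and take the collar height and lens axis from depth.

```bash
cat >> h.py <<'E'
from scipy.spatial.transform import Rotation as Ro
np.set_printoptions(precision=4,suppress=True)
def row(p,yaw):
    "row to TCP p with closing axis (tool y) at world angle yaw deg, tool down"
    s=observe(); a=np.radians(yaw); y=np.array([np.cos(a),np.sin(a),0]); z=np.array([0,0,-1.])
    T=Ro.from_matrix(np.c_[np.cross(y,z),y,z]); q=s["eef_rot"]; A=Ro.from_quat([*q[1:],q[0]])
    print("row",A.inv().apply(np.array(p)-s["ee_pos"])*100,(A.inv()*T).as_rotvec(),"at",s["ee_pos"],s["time"],s["ft_force"])
E
python3 - <<'E'
from h import *
row((.5,.28,.15),-21.2)
C={n:read_camera(n) for n in["scene","top"]}
c=C["scene"]; h=cv2.cvtColor(c["frame"],cv2.COLOR_BGR2HSV).astype(int)
P=[]
for v in range(275,300):
    for u in range(325,348):
        H,S,V=h[v,u]
        if (H<6 or H>174) and S>150: P.append([u,v,*w(c,(u,v),r=0)])
P=np.array(P); 
for v in np.unique(P[:,1]): q=P[P[:,1]==v]; print(int(v),len(q),np.median(q[:,2:],0),q[:,4].min(),q[:,4].max())
# lens rim top face by depth
c=C["top"]
pts=np.array([w(c,(u,v),r=0) for v in range(195,285) for u in range(375,435) if c["range_z"][v,u]>0])
m=(pts[:,2]>.036)&(pts[:,2]<.055); 
e=np.radians(-17.1); d=np.array([np.cos(e),np.sin(e)]); q=pts[m]; s=q[:,:2]@d
r=q[s>s.max()-.06]; print("ring",cv2.minEnclosingCircle((r[:,:2]*1000).astype(np.float32)),np.median(r[:,2]),"handle end s range",s.min(),s.max())
E
```

```text
row [-35.4315 -12.4562   8.1243] [-0.0001  0.0001  1.5471] at [0.2206 0.531  0.2312] 1.6 [0.4101 0.588  0.3765]
284 3 [ 0.6212 -0.0022  0.1547] 0.028689164547438084 0.15538261917467333
285 4 [0.6218 0.0046 0.1511] 0.14975933135100084 0.15483911678294615
286 6 [0.6253 0.0044 0.1525] 0.02051353622756369 0.15395525868795612
287 7 [0.6292 0.0086 0.1556] 0.026266461097821603 0.15906193311843997
288 7 [ 0.6311 -0.0005  0.1544] 0.0241840920351708 0.15775091937131225
289 10 [0.6332 0.0029 0.1531] 0.024706073209073365 0.15589934839562347
290 10 [0.6353 0.005  0.1522] 0.02318170618949411 0.15452586216987163
291 10 [0.6364 0.005  0.1488] 0.026210326783075777 0.1558837130949382
292 9 [0.6373 0.0039 0.1464] 0.027778734849555953 0.1494071229810774
293 6 [0.6367 0.005  0.14  ] 0.13778878405193662 0.14425392733968545
294 1 [0.6301 0.0089 0.1213] 0.12131732467902534 0.12131732467902534
ring ((520.6268920898438, -269.3458251953125), 34.94187927246094) 0.041475476403983524 handle end s range 0.4240828265662202 0.6094554477893143
```

Request:
jog_arm(
  rows=[
    [-35.4,-12.5,6,0,0,1.547],
    [-35.4,-12.5,6,0,0,1.547],
    [-35.4,-12.5,6,0,0,1.547],
    [-35.4,-12.5,6,0,0,1.547],
    [-35.4,-12.5,6,0,0,1.547],
    [-35.4,-12.5,6,0,0,1.547],
    [-35.4,-12.5,6,0,0,1.547],
    [-35.4,-12.5,6,0,0,1.547],
    [-35.4,-12.5,6,0,0,1.547],
    [-35.4,-12.5,6,0,0,1.547],
  ],
  claw=70,
)

```text
time: 2.7
ee_pos: [0.5002, 0.2787, 0.1708]
eef_rot: [-0.0, 0.814, 0.581, -0.0]
ft_force: [-0.5, -0.1, 0.5]
finger_gap: 0.06
finger_force: 0.0
```

Run:
```python
from h import *
row((.5,.28,.12),-21.2)
```

```text
row [ 0.1185 -0.0625  5.0846] [-0.0006  0.0006  0.0389] at [0.5002 0.2787 0.1708] 2.7 [-0.542  -0.0696  0.5032]
```

Request:
jog_arm(
  rows=[
    [0.1,0,4,0,0,0.039],
    [0.1,0,8,0,0,0.039],
    [0.1,0,10,0,0,0.039],
    [0.1,0,11,0,0,0.039],
    [0.1,0,12,0,0,0.039],
    [0.1,0,13,0,0,0.039],
    [0.1,0,13.7,0,0,0.039],
    [0.1,0,13.7,0,0,0.039],
    [0.1,0,13.7,0,0,0.039],
    [0.1,0,13.7,0,0,0.039],
  ],
)

```text
time: 3.7
ee_pos: [0.5002, 0.2807, 0.0349]
eef_rot: [0.0, 0.823, 0.568, 0.0]
ft_force: [0.3, -0.5, 0.4]
finger_gap: 0.0599
finger_force: 0.0
```

Run:
```python
from h import *
row((.5,.28,.033),-21.2)
c=read_camera("scene"); a=cv2.resize(c["frame"][215:305,395:490],(400,380),interpolation=cv2.INTER_CUBIC)
c=read_camera("top"); b=cv2.resize(c["frame"][180:275,150:250],(400,380),interpolation=cv2.INTER_CUBIC)
cv2.imwrite("pics/g1.png",np.hstack([a,b]))
```

```text
row [-0.0776  0.0066  0.1898] [ 0.0007 -0.0005  0.0081] at [0.5002 0.2807 0.0349] 3.7 [ 0.3013 -0.4515  0.4096]
```

View pics/g1.png

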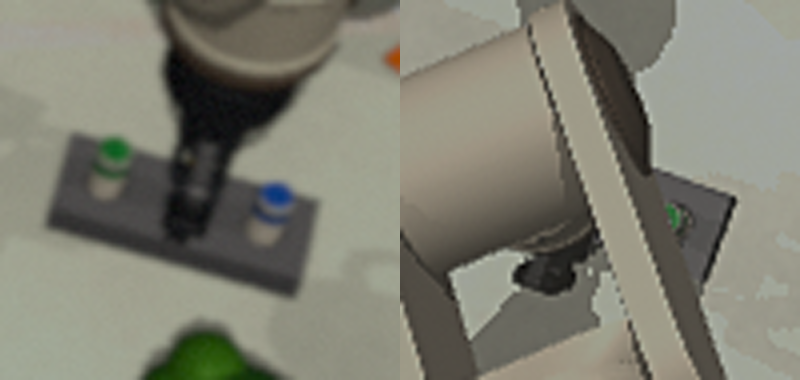

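The crop shows the fingers straddling the middle fuse, with green and blue standing clear on either side. Close now.

Request:
jog_arm(
  rows=[
    [0,0,0.1,0,0,0],
    [0,0,0.1,0,0,0],
    [0,0,0.1,0,0,0],
    [0,0,0.1,0,0,0],
    [0,0,0.1,0,0,0],
    [0,0,0.1,0,0,0],
    [0,0,0.1,0,0,0],
  ],
  claw=0,
)

```text
time: 4.5
ee_pos: [0.4999, 0.2807, 0.0334]
eef_rot: [0.0, 0.823, 0.568, 0.0]
ft_force: [-1.0, -0.3, 5.5]
finger_gap: 0.0202
finger_force: 58.8
```

Request:
jog_arm(
  rows=[
    [0,0,-1,0,0,0],
    [0,0,-2,0,0,0],
    [0,0,-4,0,0,0],
    [0,0,-6,0,0,0],
    [0,0,-8,0,0,0],
    [0,0,-8,0,0,0],
    [0,0,-8,0,0,0],
  ],
)

```text
time: 5.2
ee_pos: [0.5, 0.2807, 0.1137]
eef_rot: [0.0, 0.823, 0.568, 0.0]
ft_force: [-0.2, -0.4, -1.5]
finger_gap: 0.0201
finger_force: 58.9
```

Run:
```python
from h import *
row((.531,.0045,.113),-90)
c=read_camera("scene"); a=cv2.resize(c["frame"][200:320,395:515],(500,500),interpolation=cv2.INTER_CUBIC)
cv2.imwrite("pics/g2.png",a)
```

```text
row [-24.7261  12.6841   0.0635] [ 0.0003 -0.0008  1.2088] at [0.5    0.2807 0.1137] 5.2 [-0.2383 -0.3971 -1.4613]
```

View pics/g2.png

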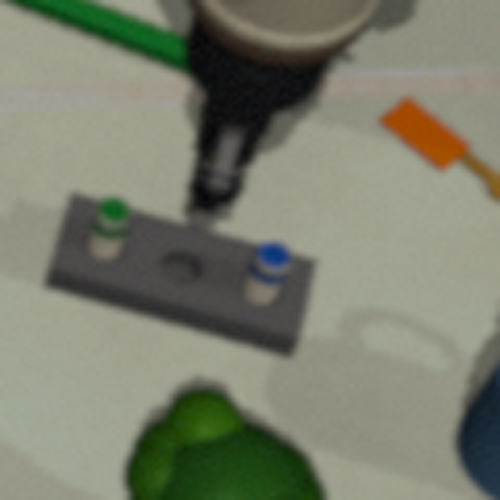

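The rack's middle hole is empty at (183,265) in the crop and the fuse is held, so I'm carrying it to the stand.

Request:
jog_arm(
  rows=[
    [-4,2.05,0,0,0,0.15],
    [-8,4.1,0,0,0,0.3],
    [-12,6.15,0,0,0,0.45],
    [-16,8.2,0,0,0,0.6],
    [-20,10.25,0,0,0,0.75],
    [-22,11.3,0,0,0,0.9],
    [-24,12.3,0,0,0,1.05],
    [-24.7,12.7,0,0,0,1.2],
    [-24.7,12.7,0,0,0,1.209],
    [-24.7,12.7,0,0,0,1.209],
  ],
)

```text
time: 6.25
ee_pos: [0.5308, 0.0049, 0.1126]
eef_rot: [-0.0, 1.0, 0.002, -0.001]
ft_force: [0.1, -0.1, -1.1]
finger_gap: 0.0202
finger_force: 58.9
```

Run:
```python
from h import *
row((.531,.0045,.065),-90)
c=read_camera("scene"); a=cv2.resize(c["frame"][225:335,275:395],(480,440),interpolation=cv2.INTER_CUBIC)
c=read_camera("top"); b=cv2.resize(c["frame"][150:240,270:340],(320,440),interpolation=cv2.INTER_CUBIC)
cv2.imwrite("pics/g3.png",np.hstack([a,b]))
```

```text
row [0.025  0.0455 4.7643] [-0.0002  0.0012  0.0036] at [0.5308 0.0049 0.1126] 6.25 [ 0.1023 -0.062  -1.0792]
```

View pics/g3.png

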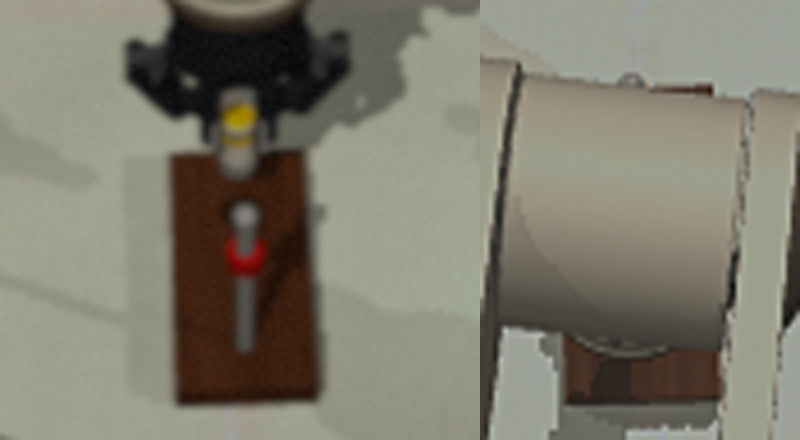

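The fuse is upright in the fingers over the stand's near half, and the post and collar are clear. I'm lowering it in stages.

Request:
jog_arm(
  rows=[
    [0,0.05,3,0,0,0.004],
    [0,0.05,4.5,0,0,0.004],
    [0,0.05,5.2,0,0,0.004],
    [0,0.05,5.5,0,0,0.004],
    [0,0.05,5.8,0,0,0.004],
    [0,0.05,6.0,0,0,0.004],
    [0,0.05,6.2,0,0,0.004],
    [0,0.05,6.4,0,0,0.004],
    [0,0.05,6.4,0,0,0.004],
  ],
)

```text
time: 7.25
ee_pos: [0.531, 0.0044, 0.0492]
eef_rot: [-0.0, 1.0, -0.002, -0.0]
ft_force: [-0.4, 3.1, -1.2]
finger_gap: 0.0201
finger_force: 59.0
```

Request:
jog_arm(
  rows=[
    [0,-0.05,0,0,0,0],
    [0,-0.05,0.3,0,0,0],
    [0,-0.05,0.6,0,0,0],
    [0,-0.05,0.9,0,0,0],
    [0,-0.05,1.2,0,0,0],
    [0,-0.05,1.4,0,0,0],
    [0,-0.05,1.5,0,0,0],
    [0,-0.05,1.5,0,0,0],
  ],
)

```text
time: 8.05
ee_pos: [0.531, 0.0047, 0.0341]
eef_rot: [0.0, 1.0, -0.002, -0.0]
ft_force: [-1.4, 1.7, -2.8]
finger_gap: 0.0201
finger_force: 58.9
```

Request:
jog_arm(
  rows=[
    [0,0,0.05,0,0,0],
    [0,0,0.1,0,0,0],
    [0,0,0.1,0,0,0],
    [0,0,0.1,0,0,0],
  ],
)

```text
time: 8.45
ee_pos: [0.5312, 0.0047, 0.0334]
eef_rot: [0.0, 1.0, -0.002, 0.0]
ft_force: [-2.5, 4.1, 4.1]
finger_gap: 0.0201
finger_force: 59.5
```

Request:
jog_arm(
  rows=[
    [0,0,0.1,0,0,0],
    [0,0,0.1,0,0,0],
    [0,0,0.1,0,0,0],
    [0,0,0.1,0,0,0],
    [0,0,0.1,0,0,0],
  ],
  claw=60,
)

```text
time: 8.95
ee_pos: [0.5312, 0.0046, 0.0323]
eef_rot: [0.0, 1.0, -0.002, 0.0]
ft_force: [0.1, -0.4, -0.0]
finger_gap: 0.0512
finger_force: 0.0
```

Request:
jog_arm(
  rows=[
    [0,0,-1,0,0,0],
    [0,0,-3,0,0,0],
    [0,0,-6,0,0,0],
    [0,0,-10,0,0,0],
    [0,0,-10,0,0,0],
  ],
)

```text
time: 9.45
ee_pos: [0.5333, 0.0044, 0.1381]
eef_rot: [0.001, 1.0, -0.002, 0.004]
ft_force: [-0.0, 0.5, -1.2]
finger_gap: 0.0514
finger_force: 0.0
```

Run:
```python
from h import *
row((.446,-.2464,.12),-107.0)
```

```text
row [-8.6413 25.1174  1.7714] [-0.     -0.0079  0.2926] at [0.5333 0.0044 0.1381] 9.45 [-0.0042  0.5047 -1.1981]
```

Request:
jog_arm(
  rows=[
    [-1.7,5,0,0,0,0.1],
    [-3.4,10,0,0,0,0.2],
    [-5.1,15,0,0,0,0.293],
    [-6.8,20,0,0,0,0.293],
    [-8.4,24,0,0,0,0.293],
    [-8.6,25.1,0.5,0,0,0.293],
    [-8.6,25.1,1,0,0,0.293],
    [-8.6,25.1,1,0,0,0.293],
    [-8.6,25.1,1,0,0,0.293],
  ],
)

```text
time: 10.35
ee_pos: [0.4446, -0.2447, 0.1223]
eef_rot: [-0.0, 0.989, -0.147, -0.0]
ft_force: [-0.2, 1.0, 0.4]
finger_gap: 0.0511
finger_force: 0.0
```

Run:
```python
from h import *
row((.446,-.2464,.0183),-107.0)
c=read_camera("scene"); a=cv2.resize(c["frame"][205:315,190:300],(400,400),interpolation=cv2.INTER_CUBIC)
b=cv2.resize(c["frame"][240:330,295:375],(360,400),interpolation=cv2.INTER_CUBIC)
cv2.imwrite("pics/g4.png",np.hstack([a,b]))
h=cv2.cvtColor(c["frame"],cv2.COLOR_BGR2HSV).astype(int)[250:300,315:355]
v,u=np.nonzero((h[...,0]>20)&(h[...,0]<35)&(h[...,1]>120)&(h[...,2]>90)); p=[u.mean()+315,v.mean()+250]; print(p,len(u),w(c,p,.064))
```

```text
row [ 0.1867  0.1212 10.4044] [-0.0003  0.0002  0.0009] at [ 0.4446 -0.2447  0.1223] 10.35 [-0.2419  1.0179  0.4216]
[np.float64(333.59322033898303), np.float64(270.135593220339)] 59 [0.5344 0.0026 0.064 ]
```

View pics/g4.png

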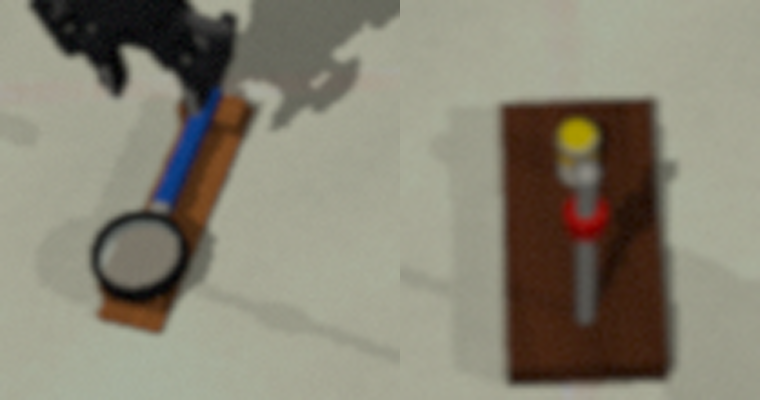

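The fuse stands in the stand's hole (577,135 in the right crop) and the collar is unmoved. The fingers are over the lens handle, so I'm descending.

Request:
jog_arm(
  rows=[
    [0.2,0.1,3,0,0,0],
    [0.2,0.1,6,0,0,0],
    [0.2,0.1,8,0,0,0],
    [0.2,0.1,9,0,0,0],
    [0.2,0.1,10,0,0,0],
    [0.2,0.1,10.4,0,0,0],
    [0.2,0.1,10.4,0,0,0],
    [0.2,0.1,10.4,0,0,0],
  ],
)

```text
time: 11.2
ee_pos: [0.4461, -0.2477, 0.019]
eef_rot: [0.0, 0.989, -0.148, 0.0]
ft_force: [-0.0, -0.7, 0.1]
finger_gap: 0.0512
finger_force: 0.0
```

Request:
jog_arm(
  rows=[
    [0,0,0,0,0,0],
    [0,0,0,0,0,0],
    [0,0,0,0,0,0],
    [0,0,0,0,0,0],
    [0,0,0,0,0,0],
    [0,0,0,0,0,0],
    [0,0,0,0,0,0],
  ],
  claw=0,
)

```text
time: 11.9
ee_pos: [0.4459, -0.2477, 0.0188]
eef_rot: [0.0, 0.989, -0.148, 0.0]
ft_force: [-0.8, 0.5, 6.0]
finger_gap: 0.0128
finger_force: 59.1
```

Request:
jog_arm(
  rows=[
    [0,0,-0.5,0,0,0],
    [0,0,-1.5,0,0,0],
    [0,0,-3,0,0,0],
    [0,0,-5,0,0,0],
    [0,0,-8,0,0,0],
    [0,0,-11,0,0,0],
    [0,0,-11,0,0,0],
    [0,0,-11,0,0,0],
  ],
)

```text
time: 12.7
ee_pos: [0.4459, -0.2476, 0.1292]
eef_rot: [0.0, 0.989, -0.148, 0.001]
ft_force: [-0.3, 0.7, -0.9]
finger_gap: 0.0126
finger_force: 58.5
```

```bash
cat > lens.py <<'E'
from h import *
s=observe(); print(s["ee_pos"],s["time"],s["ft_force"],s["torque"])
D=np.array([np.cos(np.radians(-17)),np.sin(np.radians(-17))])
g=s["ee_pos"][:2]+.078*D; print("expected lens",g)
for n in["scene","top"]:
    c=read_camera(n)
    for d in spot_point(n,"lens")[:3]+[None]+spot_point(n,"mark")[:2]:
        if d: print(n,np.round(d["xy"],1),round(d["conf"],2),w(c,d["xy"],s["ee_pos"][2]+.0187),w(c,d["xy"]))
    # 3D points near expected lens
    v,u=np.mgrid[0:480,0:640]; Z=c["range_z"]; P=np.stack([(u-c["camera_matrix"][0,2])/c["camera_matrix"][0,0]*Z,(v-c["camera_matrix"][1,2])/c["camera_matrix"][1,1]*Z,Z],-1)
    W=(P-c["t"])@c["R"]; z0=s["ee_pos"][2]+.0187
    r=W[...,:2]-g; m=(Z>0)&(np.hypot(r[...,0],r[...,1])<.045)&(np.abs(W[...,2]-z0)<.025)&(r@D>-.036)
    q=W[m]
    if len(q)<20: print(n,"few",len(q)); continue
    print(n,len(q),"circle",cv2.minEnclosingCircle((q[:,:2]*1000).astype(np.float32)))
    k=q[np.abs(q[:,2]-np.median(q[:,2]))<.008]
    A=np.c_[(k[:,:2]-g)@D,(k[:,:2]-g)@[-D[1],D[0]],np.ones(len(k))]; f=np.linalg.lstsq(A,k[:,2],rcond=None)[0]
    print("plane slope along/across, z mid",f,"median",np.median(k[:,2]),"max pct",np.percentile(q[:,2],[5,95]))
E
python3 lens.py
```

```text
[ 0.4459 -0.2476  0.1292] 12.7 [-0.2735  0.6606 -0.888 ] [-0.0227  0.0536 -0.0262]
expected lens [ 0.5205 -0.2704]
scene [217.5 254.4] 0.72 [ 0.5274 -0.2737  0.1479] [ 0.528  -0.2734  0.1488]
scene [379.3 188. ] 0.72 [0.3415 0.13   0.1479] [0.233  0.1509 0.014 ]
scene [172.5 181.3] 0.65 [ 0.2952 -0.4145  0.1479] [ 0.1789 -0.4698  0.0124]
scene [219.6 255.1] 0.72 [ 0.5295 -0.2685  0.1479] [ 0.5308 -0.268   0.1499]
scene [441.2 338.8] 0.67 [0.7576 0.2224 0.1479] [0.7481 0.2287 0.1229]
scene 644 circle ((521.7920532226562, -269.51129150390625), 36.198570251464844)
plane slope along/across, z mid [-0.0125 -0.0009  0.1505] median 0.15021012874476863 max pct [0.1443 0.155 ]
top [249.6 330.8] 0.88 [0.2405 0.1431 0.1479] [0.2296 0.1577 0.0132]
top [490.4 349.5] 0.71 [ 0.1783 -0.4359  0.1479] [ 0.1619 -0.4729  0.0143]
top [301.3 165.8] 0.61 [0.638  0.0076 0.1479] [0.6647 0.0103 0.0027]
top few 0
```

The lens is held level. Next: a finer collar height by fitting its projected silhouette, plus the row to the final position.

```bash
cat > col.py <<'E'
from h import *
from scipy.optimize import minimize
c=read_camera("scene"); N=4; F=np.mean([read_camera("scene")["frame"].astype(float) for _ in range(N)],0)
x0,y0,x1,y1=318,255,354,310; f=F[y0:y1,x0:x1]
red=np.clip((f[...,2]-np.maximum(f[...,0],f[...,1])-25),0,None); k=8
th=np.linspace(0,2*np.pi,60)
def proj(P): q=P@c["R"].T+c["t"]; q=q@c["camera_matrix"].T; return q[:,:2]/q[:,2:]
def cyl(x,y,r,za,zb): return np.vstack([np.c_[x+r*np.cos(th),y+r*np.sin(th),0*th+z] for z in(za,zb)])
def mask(x,y,z):
    m=np.zeros(((y1-y0)*k,(x1-x0)*k),np.uint8)
    for P,v in((cyl(x,y,.011,z-.008,z+.008),255),(cyl(x,y,.005,z+.008,.19),0),(cyl(x,y,.007,.188,.198),0)):
        u=(proj(P)-[x0-.5,y0-.5])*k; cv2.fillConvexPoly(m,cv2.convexHull(np.round(u).astype(np.int32)),v)
    m=cv2.GaussianBlur(m,(0,0),6); return cv2.resize(m,(x1-x0,y1-y0),interpolation=cv2.INTER_AREA)/255.
def cost(p):
    m=mask(*p); a=(m*red).sum()/(m*m).sum(); return ((red-a*m)**2).sum()/(red**2).sum()
for x in(.622,.624,.626,.628,.630):
    r=min((cost((x,y,z)),z,y) for z in np.arange(.13,.165,.0005) for y in(.000,.002,.004,.006)); print(x,r)
# post axis check: ball top in scene
for n in["scene","top"]:
    cc=read_camera(n); Z=cc["range_z"]; K=cc["camera_matrix"]; v,u=np.mgrid[0:480,0:640]
    W=(np.stack([(u-K[0,2])/K[0,0]*Z,(v-K[1,2])/K[1,1]*Z,Z],-1)-cc["t"])@cc["R"]
    m=(Z>0)&(np.hypot(W[...,0]-.626,W[...,1]-.004)<.02)
    q=W[m&(W[...,2]>.183)]; print(n,len(q),q.mean(0) if len(q) else"",q[:,2].max() if len(q) else "")
    q=W[m&(W[...,2]>.12)&(W[...,2]<.175)]; h,e=np.histogram(q[:,2],np.arange(.12,.176,.003)); print(n,h)
row((.4555,.0272,.1292),-107.0)
E
python3 col.py
```

```text
0.622 (np.float64(0.11002071826033359), np.float64(0.1365), 0.004)
0.624 (np.float64(0.11470831616205925), np.float64(0.1405), 0.004)
0.626 (np.float64(0.11622514620565265), np.float64(0.14450000000000002), 0.004)
0.628 (np.float64(0.11446989806347153), np.float64(0.14850000000000002), 0.004)
0.63 (np.float64(0.1212609103482259), np.float64(0.15250000000000002), 0.004)
scene 34 [0.6304 0.0047 0.1956] 0.20246439268423572
scene [ 3  2  0  0  0  1  3  5  7  7 13 21 10  3  3  4  1  6]
top 28 [0.6256 0.004  0.1964] 0.20303043439422575
top [ 0  0  0  0  0  0  1  3  5  7 14 11  3  1  0  1  1  1]
row [ -7.1134 -26.552   -0.0936] [ 0.0001  0.0001 -0.0005] at [ 0.4458 -0.2475  0.1283] 13.35 [-0.5186 -0.6071 -1.1794]
```

Request:
jog_arm(
  rows=[
    [-1,-3.5,0,0,0,0],
    [-2,-7,0,0,0,0],
    [-3,-11,0,0,0,0],
    [-4,-15,0,0,0,0],
    [-5,-19,0,0,0,0],
    [-6,-22.5,0,0,0,0],
    [-6.7,-25,0.1,0,0,0],
    [-7,-26.2,0.1,0,0,0],
    [-7.1,-26.5,0.1,0,0,0],
    [-7.1,-26.5,0.1,0,0,0],
  ],
)

```text
time: 14.35
ee_pos: [0.4556, 0.0263, 0.1273]
eef_rot: [0.0, 0.989, -0.148, 0.0]
ft_force: [-0.2, 0.4, -1.0]
finger_gap: 0.0128
finger_force: 58.7
```

```bash
python3 lens.py; python3 col.py
python3 - <<'E'
from h import *
c=read_camera("scene"); cv2.imwrite("pics/l1.png",cv2.resize(c["frame"][215:335,270:400],(780,600),interpolation=cv2.INTER_CUBIC))
E
```

```text
[0.4556 0.0263 0.1273] 14.35 [-0.1552  0.3615 -1.0442] [-0.0215  0.0794  0.0312]
expected lens [0.5301 0.0035]
scene [381.2 187.1] 0.86 [0.3372 0.1355 0.146 ] [0.2292 0.157  0.0133]
scene [173.4 179.2] 0.84 [ 0.2864 -0.4139  0.146 ] [ 0.1708 -0.4683  0.0125]
scene [334. 254.] 0.72 [0.5366 0.0036 0.146 ] [0.5378 0.0035 0.148 ]
scene [334.  287.3] 0.64 [ 0.6252 -0.0001  0.146 ] [ 0.6308 -0.0004  0.1569]
scene 644 circle ((531.0504760742188, 4.191330909729004), 36.559173583984375)
plane slope along/across, z mid [-0.0115 -0.0036  0.1491] median 0.14887178200963375 max pct [0.143  0.1539]
top [491.5 352.3] 0.77 [ 0.1713 -0.4388  0.146 ] [ 0.1546 -0.4754  0.0147]
top [254.1 328.9] 0.58 [0.2445 0.1324 0.146 ] [0.2752 0.0927 0.5386]
top [301.4 169.3] 0.56 [0.6297 0.0077 0.146 ] [0.6254 0.0072 0.1702]
top 199 circle ((531.0918579101562, 1.5026063919067383), 33.961116790771484)
plane slope along/across, z mid [ 0.0903 -0.005   0.1477] median 0.1492542652075369 max pct [0.1431 0.1558]
0.622 (np.float64(0.0883920168159269), np.float64(0.1365), 0.004)
0.624 (np.float64(0.09346933967311166), np.float64(0.1405), 0.004)
0.626 (np.float64(0.09543100811676142), np.float64(0.14450000000000002), 0.004)
0.628 (np.float64(0.09369048485526257), np.float64(0.14850000000000002), 0.004)
0.63 (np.float64(0.10137544325629033), np.float64(0.15250000000000002), 0.004)
scene 35 [0.6304 0.0047 0.1952] 0.20242400279750866
scene [ 2  3  0  0  0  0  5  4  4  5 19 23  8  2  2  4  3  4]
top 27 [0.6257 0.004  0.1971] 0.20418005472354553
top [ 0  0  0  0  0  0  0  5  3  6  9 16  5  1  0  2  1  1]
row [-0.0146 -0.0563 -0.1896] [ 0.0001  0.     -0.0005] at [0.4555 0.0266 0.1273] 15.0 [-0.0587  0.7178 -0.6454]
```

View pics/l1.png

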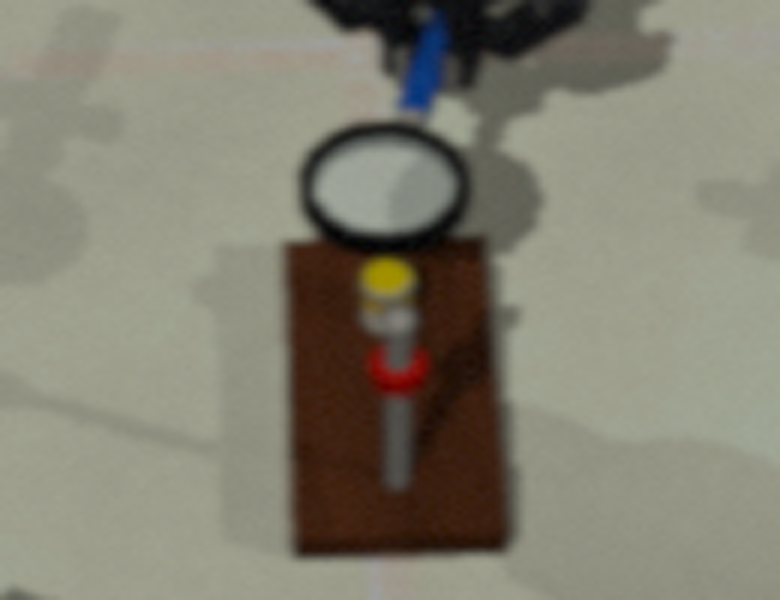

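The picture shows the lens level, ahead of the post, with the fuse and collar untouched. Its measured centre of about (0.531, 0.004, 0.146) matches the fuse and the collar. I'll make a half-millimetre trim, let it settle and hand in.

Request:
jog_arm(
  rows=[
    [0,-0.05,-0.05,0,0,0],
    [0,-0.05,-0.05,0,0,0],
    [0,-0.05,-0.05,0,0,0],
    [0,-0.05,-0.05,0,0,0],
    [0,-0.05,-0.05,0,0,0],
    [0,-0.05,-0.05,0,0,0],
  ],
)

```text
time: 15.65
ee_pos: [0.4556, 0.0271, 0.1278]
eef_rot: [0.0, 0.989, -0.148, -0.0]
ft_force: [0.3, 0.6, -1.1]
finger_gap: 0.0131
finger_force: 58.7
```

Run:
```python
from h import *
s=observe(); print(s["ee_pos"],s["qd"],s["finger_force"]); print(close_job())
```

```text
[0.4556 0.0271 0.1278] [-0.0004 -0.0005  0.0005  0.002   0.0003 -0.0003] 58.680399656295776
the job is handed in; nothing more can be done
None
```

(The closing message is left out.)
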